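# Shake and magnet-check the cups of gramophone screws

### The job

Hold each coloured cup of screws in turn (red first, then green, then blue, skipping any that is not there) squarely down on the sprung shaker plate, fully depressed for about a second, and stand it upright in the middle of the disc of its own colour on the board. Once all have been shaken, take the magnet wand and dip its tip briefly deep into each cup, about halfway down or more, again red, green, blue, then lay the wand back in its cradle as it was, stem hanging. Leave the other parts on the bench where they lie, and put any cup that gets knocked off its disc back in the middle.

Things in the scene. Friction and masses are not known exactly. Their poses are not given: they have to be found in the camera images.
- shaker: fixed grey benchtop parts shaker, housing 130 (x) x 140 (y) x 70 mm high; origin at the centre of its underside on the bench. Its yaw varies. A sprung round black rubber plate, 84 mm across, stands centred on top.
- plate (a joint): travel of the sprung plate in m: 0 = up, 0.010 = fully down on its stop. It takes about 4 N to start it moving and 12 N to hold it fully down; it springs back when let go. The weight of a cup alone does not press it fully.
- plate_top (a point): centre of the top face of the sprung plate, 92 mm above the bench when up and 82 mm when fully down; moves with the plate.
- board: fixed light wooden board, 150 (x) x 350 (y) x 10 mm thick, origin at the centre of its underside; it carries the three painted colour discs in a row along its y axis, 105 mm apart, their order varies.
- disc_red: red painted disc, 86 mm across, flush on top of the board (10 mm above the bench); origin at its centre. The place of the red cup.
- disc_green: green painted disc, 86 mm across, flush on top of the board (10 mm above the bench); origin at its centre. The place of the green cup.
- disc_blue: blue painted disc, 86 mm across, flush on top of the board (10 mm above the bench); origin at its centre. The place of the blue cup.
- cup_red: loose red round open metal cup with a few brass screws fixed on its floor; 58 mm outside diameter, 85 mm tall, straight 3 mm wall, inner floor 12 mm above its underside, about 0.2 to 0.3 kg. Origin at the centre of its underside, z up to the mouth. Stands mouth-up on the bench at the start; may be absent (None from the start).
- cup_green: loose green round open metal cup with a few brass screws fixed on its floor; 58 mm outside diameter, 85 mm tall, straight 3 mm wall, inner floor 12 mm above its underside, about 0.2 to 0.3 kg. Origin at the centre of its underside, z up to the mouth. Stands mouth-up on the bench at the start; may be absent (None from the start).
- cup_blue: loose blue round open metal cup with a few brass screws fixed on its floor; 58 mm outside diameter, 85 mm tall, straight 3 mm wall, inner floor 12 mm above its underside, about 0.2 to 0.3 kg. Origin at the centre of its underside, z up to the mouth. Stands mouth-up on the bench at the start; may be absent (None from the start).
- cradle: fixed dark wooden cradle: base 130 (x) x 64 x 10 mm and two posts 14 mm thick at x = -45 and +45 mm, their seats 100 mm above the bench, each with side lips 12 mm high and 34 mm apart (along y). The 76 mm between the posts is open for the fingers. Origin at the centre of its underside.
- cradle_seat (a point): the point midway between the two seats of the cradle, 100 mm above the bench: where the origin of the wand rests.
- wand: loose cranked magnet wand, 0.12 kg: orange bar handle along its x, x = -85 to +75 mm, 20 mm wide (y), z 0 to 24 mm; a 10 mm stem hangs from x = +67 to z = -85 mm, ending in a 14 mm steel tip. Origin under the handle near the balance point: grip there across y. At the start it lies on both cradle seats, x along cradle x, origin at the seat point, stem beyond a post, tip 15 mm over the bench.
- wand_tip (a point): centre of the lower end face of the wand's magnet tip, at (67, 0, -85) mm in the wand's frame.
- tone_arm: bystander: aluminium tone arm about 220 mm long, lying on the bench; origin at its underside. Leave it where it lies.
- regulator: bystander: brass speed regulator, 60 mm across, 70 mm tall; origin at its underside. Leave it where it lies.
- foot_a: bystander: walnut foot, 58 mm across, 45 mm tall; origin at its underside. Leave it where it lies.
- foot_b: bystander: walnut foot, 58 mm across, 45 mm tall; origin at its underside. Leave it where it lies.
- hinge: bystander: open red lacquered cabinet hinge, 80 x 94 x 12 mm, flat on the bench; origin at its underside. Leave it where it lies.
- governor_ball: bystander: steel governor ball weight, 50 mm across, 42 mm tall; origin at its underside. Leave it where it lies.

How it is judged:
On the way, in this order (a step that is already met when the one before it is completed fails the run):
1. the red cup, upright and held in the fingers, presses the sprung plate fully down (plate at most 2 mm short of its stop) for 0.7 s (z of cup_red in the frame of shaker below 0.084 m and horizontal distance between cup_red and shaker below 0.025 m and angle between cup_red's own z axis and vertical below 0.15 rad and contact force between the fingers and cup_red above 0.5 N and contact force between cup_red and shaker above 3 N), for 0.7 s.
2. the green cup, upright and held in the fingers, presses the sprung plate fully down (plate at most 2 mm short of its stop) for 0.7 s (z of cup_green in the frame of shaker below 0.084 m and horizontal distance between cup_green and shaker below 0.025 m and angle between cup_green's own z axis and vertical below 0.15 rad and contact force between the fingers and cup_green above 0.5 N and contact force between cup_green and shaker above 3 N), for 0.7 s.
3. the blue cup, upright and held in the fingers, presses the sprung plate fully down (plate at most 2 mm short of its stop) for 0.7 s (z of cup_blue in the frame of shaker below 0.084 m and horizontal distance between cup_blue and shaker below 0.025 m and angle between cup_blue's own z axis and vertical below 0.15 rad and contact force between the fingers and cup_blue above 0.5 N and contact force between cup_blue and shaker above 3 N), for 0.7 s.
4. the wand's tip is inside the red cup, at least 35 mm below its rim, the cup upright (z of wand_tip in the frame of cup_red between 0 and 0.05 m and horizontal distance between wand_tip and cup_red below 0.026 m and angle between cup_red's own z axis and vertical below 0.2 rad), for 0.2 s.
5. the wand's tip is inside the green cup, at least 35 mm below its rim, the cup upright (z of wand_tip in the frame of cup_green between 0 and 0.05 m and horizontal distance between wand_tip and cup_green below 0.026 m and angle between cup_green's own z axis and vertical below 0.2 rad), for 0.2 s.
6. the wand's tip is inside the blue cup, at least 35 mm below its rim, the cup upright (z of wand_tip in the frame of cup_blue between 0 and 0.05 m and horizontal distance between wand_tip and cup_blue below 0.026 m and angle between cup_blue's own z axis and vertical below 0.2 rad), for 0.2 s.
At the end, for the whole second after the job is handed in: every cup present stands upright, released and at rest on the board within 20 mm of the centre of the disc of its own colour; the wand lies at rest on both cradle seats, within 22 mm of the seat point, along the cradle, stem down (horizontal distance between cup_red and disc_red below 0.02 m and z of cup_red in the frame of board between 0.006 and 0.014 m and angle between each of cup_red, cup_green, cup_blue's own z axis and vertical below 0.08 rad and linear speed of each of cup_red, cup_green, cup_blue, wand below 0.02 m/s and horizontal distance between cup_green and disc_green below 0.02 m and z of cup_green in the frame of board between 0.006 and 0.014 m and horizontal distance between cup_blue and disc_blue below 0.02 m and z of cup_blue in the frame of board between 0.006 and 0.014 m and horizontal distance between wand and cradle_seat below 0.022 m and z of wand in the frame of cradle_seat between -0.006 and 0.006 m and angle between the x axis of wand and the x axis of cradle, either way round below 0.2 rad and angle between wand's own z axis and vertical below 0.1 rad); the robot touches nothing.
It fails at once if a bystander part is moved by more than 40 mm (distance of any of tone_arm, regulator, foot_a, foot_b, hinge, governor_ball from where it was at the start of the episode above 0.04 m).
Of cup_red, cup_green, cup_blue only 2 to 3 are there at a start; the rules pass over those that are not, and their reading is None.
At some moment in a run one of cup_red, cup_green, cup_blue may be knocked a few centimetres aside while the robot is not near it.
It also fails if it takes over 210 s, if anything falls off the work surface, if the arm or the gripper's body presses on something with over 40 N, if the wrist force passes 120 N, or if a joint passes its speed limit or range.

### The arm

A 7-joint arm with a two-finger parallel gripper is mounted at the origin on the work surface. World frame = base frame: x ahead of the robot, y to its left, z up, the work surface at z = 0. Lengths are in m, angles in rad, forces in N, time in s.
With the tool pointing down it reaches from about 0.4 to 0.875 m from the base axis. Payload 19.3 kg.
Tool frame: the origin (TCP) lies between the finger pads; the fingertips stand 17 mm ahead of it and the grasp point (between the pads) lies 2 mm behind it; z points along the fingers, x is the direction in which the jaws open and shut, and the axes are right-handed (so a half turn about z gives the same grasp; the last joint's range is limited). The gripper opens to 85 mm and grips with 20 to 120 N. Pads are 22 mm wide; open, the fingers measure 114 mm over their backs; the gripper's body (76 mm by 85 mm) begins 54 mm behind the grasp point. The pads swing forward as they close: fully open they stand 13 mm farther back than shut.
Start: joints at [1.048, 0.521, -0.036, 1.599, 0.021, 1.021, -0.113], TCP at [0.273, -0.562, 0.248] pointing down, gripper open.
Joint ranges: [-2.91, 2.91], [-0.3, 2.13], [-1.5, 1.42], [0.17, 2.43], [-1.26, 4.41], [0.16, 1.93], [-2.52, 2.52]. Speed limits (rad/s): [1.89, 1.89, 2.39, 2.39, 3.01, 3.01, 3.01].

### API

Orientations are given as [roll, pitch, yaw] about the fixed x, y, z axes, in that order (R = Rz(yaw) Ry(pitch) Rx(roll)).
In Python, from workcell import bot gives the robot as it stands. The module is installed in compiled form; this text tells all that it offers.
- The arm moves only by the tool arm_command, never from a script. Its argument "targets" is a list of rows, each a list of 6 numbers: the shift along the tool's x, y, z in mm, then the turn, a rotation vector about the tool's x, y, z in degrees. In form: [[x, y, z, wx, wy, wz], ...]. A call has 1 to 8 rows; each row shifts and turns the pose as measured when the row begins, along the tool's axes as they then stand; what a row does not reach is not made up. A row lasts 1/10 s, in which the tool goes at most 50 mm and 8.59 degrees, less where a joint would pass 70% of its speed; a pose out of reach is approached as far as the arm can. A call is refused whole if a number of a shift passes 50 or a number of a turn 8.59, either way. A call with a gripper value outside its range is refused whole. "grip" is the opening in per cent of the stroke, from 0 (shut) to 100 (fully open), set as the call begins (left out, the last holds). The fingers move at their own pace and stop on an object; "grip_force" is the grip in N (left out, the last holds). Time passes only in rows, so rows that do not move let the fingers close. It gives the time, the measured TCP pose, the force and the opening at its end, in the units of the state.
- bot.observe(): the state, without advancing time (a new reading comes with each control period).
- bot.grab_frame(name): name is "scene" or "top" or "wrist"; returns a dict with "color" (420x560x3 uint8, red, green, blue), "depth" (420x560 float32, m along the optical axis (not along the pixel's ray), 0 where there is no reading), "fov_y" (degrees; the focal length in pixels is half the picture's height over the tangent of half this angle, whatever the lens; pixels are square), "cx", "cy" (the principal point, pixels), "R" (3x3) and "t" (3): a world point X has camera coordinates R X + t; the wrist camera has in their place "hand_eye" (4x4, takes a point from camera to tool coordinates, whose origin is the TCP and whose axes are the tool frame's). Camera axes: x right, y down, z forward; pixel columns grow to the right and rows downward; lengths in m; the calibration is good to about 2 mm. A picture is of the moment at which its call begins: read the wrist's pose just before it.
- bot.job_done(): hands the job in, once; it reports no verdict.
The state is a dict: "clock": time; "qpos": joint angles; "qd": joint speeds; "joint_efforts": joint torques, N m; "position": TCP position; "tool_rot": TCP orientation; "force": force on the tool from outside, world axes, zero at the start; "moment": the same for the moment, N m; "grip_width": finger opening in m.
Only numpy, scipy, OpenCV 4.12 (cv2) and the standard library are available. Lean on these libraries where they do the work, as an engineer would, in place of code of your own. Each camera call takes 0.05 s, during which the arm holds its last target. There are 200 camera calls.

## Working session

There is one attempt and no reset: what is moved stays moved. The work goes in short steps, Python scripts to look and compute and a tool call to move; the robot and the scene stay as the last step left them, time stands still between calls to the robot, and variables do not carry over. Pictures are saved under pics/ and viewed, about 12 in all and at most 16, crops included, and the job is handed in when it is done.

Besides the shell and the picture viewer there is one more tool, called after "Call:" by a JSON object that holds its "api" and its "payload". arm_command: Moves the arm, as the interface text tells. Its arguments: {"type":"object","properties":{"targets":{"type":"array"},"grip":{"type":"number"},"grip_force":{"type":"number"}},"required":["targets"]}

```bash
mkdir -p pics; cat > h.py <<'E'
import numpy as np, cv2
from workcell import bot
from scipy.spatial.transform import Rotation as Ro
def snap(n,f=None):
    s=bot.observe(); g=bot.grab_frame(n)
    g['f']=210/np.tan(np.radians(g['fov_y'])/2)
    if 'hand_eye' in g:
        T=np.eye(4);T[:3,:3]=Ro.from_euler('xyz',s['tool_rot']).as_matrix();T[:3,3]=s['position']
        M=T@np.array(g['hand_eye'])
        g['Rc']=M[:3,:3];g['o']=M[:3,3]
    else:
        R=np.array(g['R']);g['Rc']=R.T;g['o']=-R.T@np.array(g['t'])
    if f: cv2.imwrite('pics/'+f,g['color'][:,:,::-1])
    return g
def ray(g,u,v,z):
    d=g['Rc']@np.array([(u-g['cx'])/g['f'],(v-g['cy'])/g['f'],1]); return g['o']+d*(z-g['o'][2])/d[2]
def cloud(g):
    v,u=np.mgrid[0:420,0:560]; D=g['depth']
    P=np.stack([(u-g['cx'])/g['f']*D,(v-g['cy'])/g['f']*D,D],-1)
    return P@g['Rc'].T+g['o']
def masks(g):
    h=cv2.cvtColor(g['color'],cv2.COLOR_RGB2HSV);H,S,V=h[...,0],h[...,1],h[...,2]
    k=(S>110)&(V>50)
    return dict(red=k&((H<8)|(H>172)),green=k&(H>42)&(H<85),blue=k&(H>95)&(H<130),orange=k&(H>=8)&(H<20))
def loc(x,y,yaw):  # world pos and yaw of tool pointing down -> info
    pass
E
python3 - <<'E'
from h import *
s=bot.observe();print({k:np.round(v,3) for k,v in s.items()})
for n in('top','scene'):
    g=snap(n,n+'0.png');P=cloud(g);print(n,g['o'],g['depth'].min(),g['depth'].max())
    for c,m in masks(g).items():
        nn,L,st,ce=cv2.connectedComponentsWithStats(m.astype('uint8'))
        for i in range(1,nn):
            if st[i,4]>60:
                p=P[(L==i)&(g['depth']>0)]; print(c,st[i,:],ce[i].round(),p.mean(0).round(3),'z',np.percentile(p[:,2],[5,95]).round(3))
E
```

```text
{'clock': np.float64(0.0), 'qpos': array([ 1.048,  0.522, -0.036,  1.6  ,  0.021,  1.021, -0.113]), 'qd': array([ 0.   ,  0.002, -0.001, -0.   ,  0.   , -0.001, -0.002]), 'joint_efforts': array([-0.0000e+00, -9.2712e+01,  1.9800e+00, -3.6993e+01,  1.8000e-02,
        8.0000e-03, -0.0000e+00]), 'position': array([ 0.273, -0.562,  0.248]), 'tool_rot': array([ 3.142e+00,  1.000e-03, -1.118e+00]), 'force': array([ 0.456,  0.107, -0.445]), 'moment': array([ 0.   , -0.027,  0.032]), 'grip_width': np.float64(0.085)}
top [0.45434739 0.02661988 1.61925069] 0.0 2.4910612
red [ 99 109  33  33 831] [115. 125.] [0.822 0.48  0.034] z [0.028 0.04 ]
red [246 111  70   8 385] [281. 115.] [ 0.871 -0.02   0.018] z [0.006 0.026]
red [334 192  24  20 273] [346. 203.] [ 0.604 -0.219  0.046] z [0.008 0.088]
red [186 221  27  28 588] [199. 235.] [0.498 0.217 0.011] z [0.004 0.017]
red [392 272  30  14 319] [407. 278.] [ 0.383 -0.414  0.005] z [-0.002  0.011]
red [390 287  31  14 315] [405. 294.] [ 0.336 -0.409  0.005] z [-0.002  0.011]
blue [152 220  25  25 474] [164. 232.] [0.502 0.323 0.011] z [0.005 0.01
[... 1038 characters left out ...]
52. 105.] [0.06  0.719 0.106] z [0.1   0.112]
blue [162 192  11  30 158] [168. 207.] [ 0.469 -0.265  0.045] z [0.008 0.083]
blue [367 199  28  14 301] [380. 205.] [0.503 0.32  0.01 ] z [0.006 0.013]
orange [ 484    0   76   40 2557] [518.  20.] [-0.631  1.333  0.211] z [0.159 0.289]
orange [  0  12  22  55 642] [ 6. 45.] [-0.563 -0.888  0.232] z [0.159 0.314]
orange [417  13  62  31 831] [452.  33.] [-0.619  1.015  0.171] z [0.154 0.179]
orange [384  16  27  24 389] [399.  25.] [-0.832  0.839  0.168] z [0.156 0.179]
orange [     0     81    560    339 144910] [278. 267.] [ 0.474  0.066 -0.183] z [-0.755  0.024]
orange [454  84  23  18 286] [465.  92.] [-0.842  1.253 -0.204] z [-0.214 -0.193]
```

View pics/top0.png

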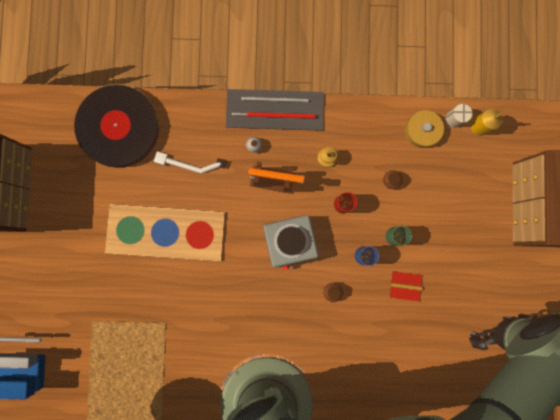

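View pics/scene0.png

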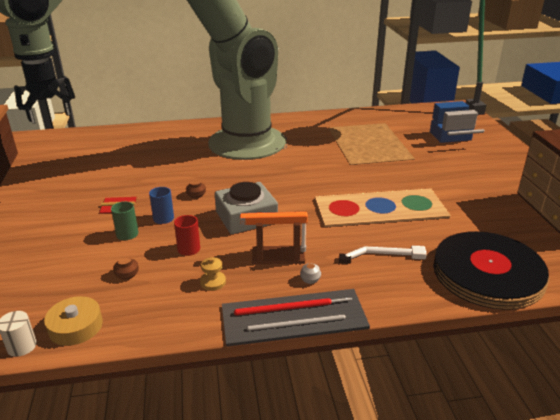

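The top view shows all three cups: red (346,203), green (399,236) and blue (367,256). The shaker is at (291,241), the discs at (130..200,232) and the wand handle runs (249,171)-(303,180). The scene view shows the stem at its +y end. Next I'll measure their positions.

```bash
python3 - <<'E'
from h import *
for n in('top','scene'):
    g=snap(n);P=cloud(g);Z=P[...,2]
    ok=(g['depth']>0)&(P[...,0]>.3)&(P[...,0]<.95)&(abs(P[...,1])<.55)
    k=((Z>.025)&ok).astype('uint8')
    nn,L,st,ce=cv2.connectedComponentsWithStats(k)
    print(n)
    for i in range(1,nn):
        if st[i,4]>60:
            p=P[L==i];zm=np.percentile(p[:,2],97);q=p[p[:,2]>zm-.012]
            (c,w,a)=cv2.minAreaRect((q[:,:2]).astype('float32'))
            print(ce[i].round(),'zmax',zm.round(3),'rect',np.round(c,3),np.round(w,3),round(a,1),'mean',q.mean(0).round(3))
    h=cv2.cvtColor(g['color'],cv2.COLOR_RGB2HSV)
    m=masks(g)
    for c in('red','blue'):
        mm=m[c]&(abs(Z-.01)<.012)&(P[...,0]>.4)&(P[...,0]<.6)&(P[...,1]>.1)
        v,u=np.nonzero(mm);print('disc',c,ray(g,u.mean(),v.mean(),.01).round(4),mm.sum())
    mm=(h[...,0]>35)&(h[...,0]<95)&(h[...,1]>70)&(P[...,1]>.1)&(P[...,0]>.4)&(P[...,0]<.6)
    v,u=np.nonzero(mm);print('disc green',ray(g,u.mean(),v.mean(),.01).round(4),mm.sum())
    # plate
    mm=(g['color'].max(2)<75)&(Z>.08)&(abs(P[...,0]-.48)<.08)&(abs(P[...,1]+.06)<.08)
    v,u=np.nonzero(mm);print('plate',P[mm].mean(0).round(4),cv2.minAreaRect(P[mm][:,:2].astype('float32')),mm.sum())
E
```

```text
top
[122. 125.] zmax 0.041 rect [0.823 0.452] [0.196 0.252] 90.0 mean [0.822 0.461 0.035]
[454. 115.] zmax 0.075 rect [ 0.881 -0.54 ] [0.019 0.052] 90.0 mean [ 0.88  -0.542  0.07 ]
[425. 128.] zmax 0.048 rect [ 0.84 -0.46] [0.105 0.106] 46.4 mean [ 0.841 -0.459  0.04 ]
[254. 144.] zmax 0.044 rect [0.775 0.06 ] [0.041 0.039] 46.1 mean [0.775 0.061 0.038]
[328. 155.] zmax 0.066 rect [ 0.745 -0.164] [0.046 0.044] 4.9 mean [ 0.746 -0.164  0.059]
[275. 176.] zmax 0.129 rect [ 0.672 -0.009] [0.158 0.041] 85.1 mean [ 0.671 -0.008  0.123]
[392. 179.] zmax 0.038 rect [ 0.681 -0.363] [0.051 0.057] 47.8 mean [ 0.681 -0.362  0.032]
[346. 202.] zmax 0.09 rect [ 0.604 -0.216] [0.055 0.057] 88.2 mean [ 0.604 -0.217  0.084]
[291. 241.] zmax 0.096 rect [ 0.488 -0.056] [0.081 0.081] 1.7 mean [ 0.486 -0.057  0.092]
[400. 235.] zmax 0.088 rect [ 0.511 -0.377] [0.052 0.058] 1.7 mean [ 0.511 -0.377  0.083]
[368. 255.] zmax 0.089 rect [ 0.449 -0.282] [0.055 0.056] 1.4 mean [ 0.448 -0.282  0.084]
[332. 292.] zmax 0.039 rect [ 0.337 -0.189] [0.052 0.055] 45.0 mean [ 0.338 -0.186  0.032]
[537. 328.] zmax 0.63
[... 1045 characters left out ...]

[211. 266.] zmax 0.065 rect [ 0.75  -0.167] [0.045 0.047] 68.9 mean [ 0.752 -0.166  0.057]
[125. 267.] zmax 0.044 rect [ 0.69  -0.364] [0.031 0.042] 13.6 mean [ 0.696 -0.365  0.037]
[310. 271.] zmax 0.041 rect [0.782 0.059] [0.04 0.04] 88.6 mean [0.787 0.057 0.035]
[ 72. 316.] zmax 0.049 rect [ 0.847 -0.46 ] [0.098 0.099] 86.4 mean [ 0.845 -0.458  0.044]
[ 24. 329.] zmax 0.071 rect [ 0.883 -0.541] [0.056 0.018] 0.0 mean [ 0.887 -0.542  0.067]
disc red [0.4988 0.2147 0.01  ] 380
disc blue [0.5032 0.3197 0.01  ] 299
disc green [0.5075 0.4246 0.01  ] 331
plate [ 0.4966 -0.0595  0.0897] ((0.4916183054447174, -0.05966717749834061), (0.07755264639854431, 0.081395722925663), 82.27418518066406) 450
```

Call:
{"api": "arm_command", "payload": {"targets": [[0, 0, 0, 0, 0, -8], [0, 0, 0, 0, 0, -8], [0, 0, 0, 0, 0, -8], [0, 0, 0, 0, 0, -8], [0, 0, 0, 0, 0, -8], [0, 0, 0, 0, 0, -8], [0, 0, 0, 0, 0, -8], [0, 0, 0, 0, 0, -8]], "grip": 100, "grip_force": 60}}

```text
clock: 1.0
position: [0.2732, -0.5611, 0.2466]
tool_rot: [-3.139, 0.002, 0.041]
force: [-0.6, 0.1, -0.2]
grip_width: 0.0851
```

Call:
{"api": "arm_command", "payload": {"targets": [[40, -40, 0, 0, 0, 2.3], [40, -42, 0, 0, 0, 0], [40, -42, 0, 0, 0, 0], [40, -42, 0, 0, 0, 0], [40, -42, 0, 0, 0, 0], [40, -42, 0, 0, 0, 0], [40, -42, 0, 0, 0, 0], [0, 0, 0, 0, 0, 0]]}}

```text
clock: 1.8
position: [0.518, -0.2977, 0.245]
tool_rot: [-3.138, 0.003, 0.004]
force: [-0.7, -0.7, -0.2]
grip_width: 0.0855
```

```bash
cat > cups.py <<'E'
from h import *
def meas(n='top'):
    g=snap(n);P=cloud(g);m=masks(g);out={}
    k=(g['depth']>0)&(P[...,2]>.070)&(P[...,2]<.105)
    for c in('red','green','blue'):
        q=(m[c]|((cv2.dilate(m[c].astype('uint8'),np.ones((5,5)))>0)))&k
        nn,L,st,ce=cv2.connectedComponentsWithStats(q.astype('uint8'))
        if nn<2: continue
        i=1+st[1:,4].argmax(); p=P[L==i][:,:2].astype('float32')
        (x,y),r=cv2.minEnclosingCircle(p); out[c]=(round(x,4),round(y,4),round(r,4),st[i,4])
    return out
if __name__=='__main__':
    import sys
    s=bot.observe();print(s['clock'],s['position'].round(4) if hasattr(s['position'],'round') else s['position'],s['tool_rot'])
    for n in sys.argv[1:]: print(n,meas(n))
E
python3 cups.py top wrist; python3 -c "
from h import *
snap('wrist','w1.png')"
```

```text
1.8 [ 0.518  -0.2977  0.245 ] [-3.13756356e+00  2.76091130e-03  4.24482289e-03]
top {'red': (0.6045, -0.2169, 0.0294, np.int32(95)), 'blue': (0.0538, 0.7116, 0.0517, np.int32(144))}
wrist {'red': (0.6034, -0.2165, 0.0291, np.int32(1170)), 'blue': (0.4483, -0.2825, 0.029, np.int32(942))}
```

View pics/w1.png

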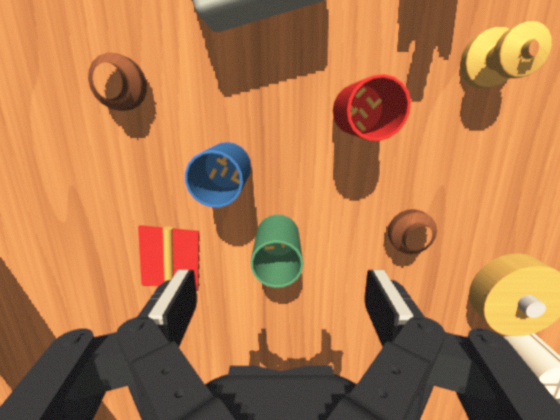

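The wrist view shows all three cups clearly (red 372,107; blue 218,175; green 277,250) and agrees with the top view to about 1 mm. I'll move over the red cup next.

Call:
{"api": "arm_command", "payload": {"targets": [[40, -40, 0, 0, 0, 0], [35, -32, 15, 0, 0, 0], [12, -10, 20, 0, 0, 0], [0, 0, 0, 0, 0, 0]]}}

```text
clock: 2.35
position: [0.5948, -0.2334, 0.2084]
tool_rot: [3.139, 0.006, -0.017]
force: [-1.3, 0.1, -0.7]
grip_width: 0.0852
```

```bash
python3 cups.py wrist
```

```text
2.35 [ 0.5948 -0.2334  0.2084] [ 3.13932294  0.00647021 -0.01685823]
wrist {'red': (0.6036, -0.2165, 0.029, np.int32(1112)), 'blue': (0.4484, -0.2825, 0.0294, np.int32(1584))}
```

Call:
{"api": "arm_command", "payload": {"targets": [[9, -17, 30, 0, 0, 0], [0, -1, 20, 0, 0, -1], [0, 0, 0, 0, 0, 0]]}}

```text
clock: 2.7
position: [0.6015, -0.2237, 0.1617]
tool_rot: [3.135, 0.003, -0.008]
force: [-0.9, 0.1, -0.4]
grip_width: 0.0853
```

Call:
{"api": "arm_command", "payload": {"targets": [[2, -7, 0, 0, 0, 0], [0.5, -2, 30, 0, 0, 0], [0, 0, 30, 0, 0, 0], [0, 0, 25, 0, 0, 0], [0, 0, 20, 0, 0, 0]]}}

```text
clock: 3.2
position: [0.6066, -0.2223, 0.065]
tool_rot: [3.128, -0.009, -0.019]
force: [0.1, -0.3, 0.6]
grip_width: 0.0854
```

Call:
{"api": "arm_command", "payload": {"targets": [[-3, -6, 6, 0, 0, 0], [-1, -3, 5, 0.6, 0.4, -0.8]]}}

```text
clock: 3.4
position: [0.6027, -0.2139, 0.0546]
tool_rot: [3.138, -0.017, -0.007]
force: [0.5, -0.3, 0.9]
grip_width: 0.0857
```

Call:
{"api": "arm_command", "payload": {"targets": [[0, -1, 0, 0, 0, 0], [0, 0, 0, 0, 0, 0], [0, 0, 0, 0, 0, 0], [0, 0, 0, 0, 0, 0], [0, 0, 0, 0, 0, 0]], "grip": 0}}

```text
clock: 3.9
position: [0.6039, -0.2139, 0.059]
tool_rot: [3.137, -0.022, -0.008]
force: [0.3, 0.8, -1.5]
grip_width: 0.0568
```

Call:
{"api": "arm_command", "payload": {"targets": [[0, 0, -30, 0, 0, 0], [0, 0, -45, 0, 0, 0], [-10, -15, -45, 0, 0, 0], [-20, -30, -30, 0, 0, 0], [-30, -40, 0, 0, 0, 0], [-30, -40, 0, 0, 0, 0], [-15, -20, 0, 0, 0, 0], [0, 0, 0, 0, 0, 0]]}}

```text
clock: 4.7
position: [0.4926, -0.0631, 0.2124]
tool_rot: [3.137, -0.023, -0.01]
force: [0.4, -1.0, -2.1]
grip_width: 0.0574
```

```bash
python3 - <<'E'
from h import *
s=bot.observe();print(s['position'],s['tool_rot'],s['force'])
g=snap('wrist','w2.png');P=cloud(g)
mm=(g['color'].max(2)<80)&(P[...,2]>.084)&(P[...,2]<.1)&(abs(P[...,0]-.48)<.07)&(abs(P[...,1]+.06)<.07)
p=P[mm];print(mm.sum(),cv2.minEnclosingCircle(p[:,:2].astype('float32')),p.mean(0))
mm=(g['depth']>0)&(P[...,2]>.085)&(P[...,2]<.098)&(abs(P[...,0]-.48)<.07)&(abs(P[...,1]+.06)<.07)
p=P[mm];print(mm.sum(),cv2.minEnclosingCircle(p[:,:2].astype('float32')),p.mean(0))
E
```

```text
[ 0.49259697 -0.06305969  0.21235775] [ 3.13688416 -0.02309331 -0.00950979] [ 0.42157919 -1.04954781 -2.0911224 ]
4415 ((0.484788179397583, -0.0553770512342453), 0.04082512855529785) [ 0.48267527 -0.04326994  0.09142029]
4788 ((0.48513972759246826, -0.0561932697892189), 0.041909072548151016) [ 0.48297706 -0.04358515  0.09135098]
```

View pics/w2.png

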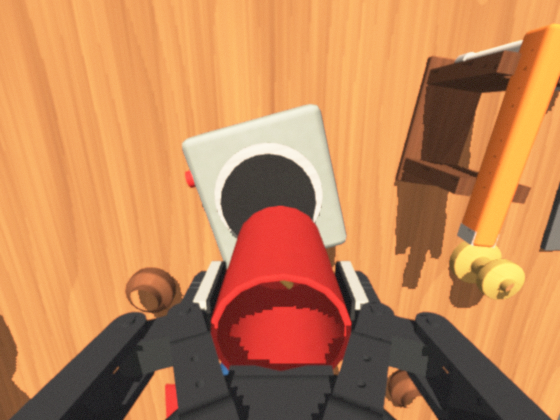

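The red cup is held centred at the bottom middle, and the plate centre is at (0.485,-0.056).

Call:
{"api": "arm_command", "payload": {"targets": [[-7, -7, 0, 0, 0, 0], [-2, -2, 20, 0, 0, 0], [0, 0, 20, 0, 0, 0], [0, 0, 12, 0, 0, 0], [0, 0, 8, 0, 0, 0]]}}

```text
clock: 5.25
position: [0.4873, -0.0569, 0.1512]
tool_rot: [3.136, -0.027, -0.015]
force: [-0.7, -0.2, -2.9]
grip_width: 0.0571
```

Call:
{"api": "arm_command", "payload": {"targets": [[-1, 0, 7, 0, 0, 0], [0, 0, 6, 0, 0, 0], [0, 0, 6, 0, 0, 0], [0, 0, 5, 0, 0, 0]]}}

```text
clock: 5.65
position: [0.4891, -0.0572, 0.1317]
tool_rot: [3.134, -0.031, -0.018]
force: [-24.8, 5.1, 76.4]
grip_width: 0.0568
```

Call:
{"api": "arm_command", "payload": {"targets": [[-1, 0, 0, 0, 0, 0], [0, 0, 0, 0, 0, 0]]}}

```text
clock: 5.85
position: [0.4887, -0.0569, 0.1336]
tool_rot: [3.133, -0.034, -0.019]
force: [-3.3, 0.8, 7.3]
grip_width: 0.0573
```

Call:
{"api": "arm_command", "payload": {"targets": [[0, 0, 2.5, 0, 0, 0], [0, 0, 2, 0, 0, 0]]}}

```text
clock: 6.05
position: [0.4892, -0.0572, 0.1314]
tool_rot: [3.132, -0.035, -0.02]
force: [-15.7, 3.9, 55.9]
grip_width: 0.0575
```

Call:
{"api": "arm_command", "payload": {"targets": [[0, 0, 0.8, 0, 0, 0], [0, 0, 0.8, 0, 0, 0], [0, 0, 0.8, 0, 0, 0], [0, 0, 0.8, 0, 0, 0], [0, 0, 0.8, 0, 0, 0]]}}

```text
clock: 6.55
position: [0.4891, -0.057, 0.1317]
tool_rot: [3.13, -0.036, -0.022]
force: [-7.3, 2.8, 21.5]
grip_width: 0.057
```

Call:
{"api": "arm_command", "payload": {"targets": [[0, 0, 0.9, 0, 0, 0], [0, 0, 0.9, 0, 0, 0], [0, 0, 0.9, 0, 0, 0], [0, 0, 0.9, 0, 0, 0], [0, 0, 0.9, 0, 0, 0], [0, 0, 0.9, 0, 0, 0], [0, 0, 0.9, 0, 0, 0], [0, 0, 0.9, 0, 0, 0]]}}

```text
clock: 7.35
position: [0.4891, -0.057, 0.1317]
tool_rot: [3.125, -0.038, -0.024]
force: [-7.6, 1.8, 23.9]
grip_width: 0.0573
```

Call:
{"api": "arm_command", "payload": {"targets": [[0, 0, 0.9, 0, 0, 0], [0, 0, 0.9, 0, 0, 0], [0, 0, 0.9, 0, 0, 0], [0, 0, 0.9, 0, 0, 0]]}}

```text
clock: 7.75
position: [0.4891, -0.0571, 0.1317]
tool_rot: [3.123, -0.039, -0.025]
force: [-7.6, 2.1, 24.3]
grip_width: 0.0569
```

Call:
{"api": "arm_command", "payload": {"targets": [[0, 0, -20, 0, 0, 0], [0, 0, -40, 0.5, -0.6, -1], [0, -20, -40, 0.3, -0.4, 0], [0, -40, -10, 0, 0, 0], [2, -45, 0, 0, 0, 0], [2, -45, 0, 0, 0, 0], [2, -45, 0, 0, 0, 0], [2, -45, 0, 0, 0, 0]]}}

```text
clock: 8.55
position: [0.4973, 0.1856, 0.2469]
tool_rot: [3.136, -0.024, -0.021]
force: [1.0, -1.2, -2.7]
grip_width: 0.0572
```

```bash
python3 cups.py wrist; python3 - <<'E'
from h import *
a=snap('scene')
g=snap('wrist');
c=cv2.resize(a['color'][80:260,230:500],None,fx=2,fy=2,interpolation=cv2.INTER_CUBIC)
cv2.imwrite('pics/c3.png',c[:,:,::-1])
P=cloud(g);h=cv2.cvtColor(g['color'],cv2.COLOR_RGB2HSV)
for c,(a,b) in dict(red=(172,8),green=(35,95),blue=(95,130)).items():
    H=h[...,0]; m=((H>a)|(H<b)) if a>b else ((H>a)&(H<b))
    m=m&(h[...,1]>80)&(abs(P[...,2]-.01)<.008)&(P[...,0]>.4)&(P[...,0]<.6)&(P[...,1]>.1)
    m=cv2.morphologyEx(m.astype('uint8'),cv2.MORPH_OPEN,np.ones((5,5)))>0
    p=P[m][:,:2].astype('float32'); print(c,len(p),cv2.minEnclosingCircle(p) if len(p) else '')
E
```

```text
8.55 [0.4973 0.1856 0.2469] [ 3.1358493  -0.0239274  -0.02118448]
wrist {'red': (0.6499, 0.0509, 0.0064, np.int32(105))}
red 3754 ((0.49650460481643677, 0.21579080820083618), 0.04258731007575989)
green 0 
blue 4873 ((0.5010925531387329, 0.3212387263774872), 0.04185468330979347)
```

View pics/c3.png

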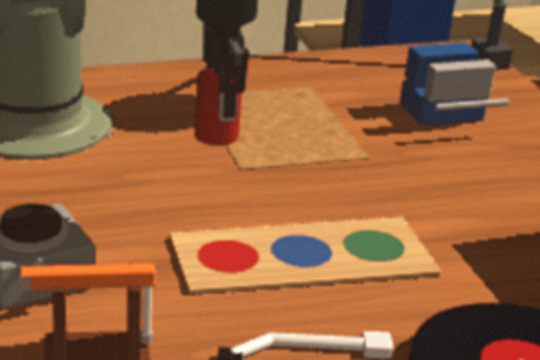

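The crop shows the cup upright in the grip and the discs clear. I'll centre it and lower it.

Call:
{"api": "arm_command", "payload": {"targets": [[0, -25, 0, 0, 0, -0.6], [0, -8, 20, 0, 0, 0], [0, -2, 40, 0, 0, 0], [0, 0, 40, 0, 0, 0], [0, 0, 35, 0, 0, 0], [0, 0, 20, 0, 0, 0]]}}

```text
clock: 9.3
position: [0.5045, 0.2177, 0.0893]
tool_rot: [3.137, -0.03, -0.011]
force: [1.2, -0.6, -1.8]
grip_width: 0.0573
```

Call:
{"api": "arm_command", "payload": {"targets": [[-6, 1, 10, 0, -0.6, 0], [-2, 1, 8, 0, -0.6, 0], [0, 0, 5, 0, 0, 0], [0, 0, 3, 0, 0, 0], [0, 0, 1, 0, 0, 0]]}}

```text
clock: 9.8
position: [0.4968, 0.2126, 0.0605]
tool_rot: [3.135, -0.006, -0.015]
force: [-4.7, -2.0, 8.8]
grip_width: 0.0567
```

Call:
{"api": "arm_command", "payload": {"targets": [[0, 0, 0, 0, 0, 0], [0, 0, 0, 0, 0, 0], [0, 0, 0, 0, 0, 0]], "grip": 100}}

```text
clock: 10.1
position: [0.498, 0.2132, 0.0622]
tool_rot: [3.136, -0.009, -0.015]
force: [0.2, -0.5, -0.5]
grip_width: 0.0854
```

Call:
{"api": "arm_command", "payload": {"targets": [[0, 0, -15, 0, 0, 0], [0, 0, -40, 0, 0, 0], [0, 0, -50, 0, 0, 0], [0, 0, -50, 0, 0, 0], [0, 30, -20, 0, 0, 0], [0, 45, 0, 0, 0, 0], [0, 45, 0, 0, 0, 0], [0, 45, 0, 0, 0, 0]]}}

```text
clock: 10.9
position: [0.4933, 0.0521, 0.2531]
tool_rot: [3.141, -0.016, -0.001]
force: [1.4, 0.5, 0.3]
grip_width: 0.0853
```

Call:
{"api": "arm_command", "payload": {"targets": [[0, 45, 0, 0, 0, 0], [0, 45, 0, 0, 0, 0], [0, 45, 0, 0, 0, 0], [0, 45, 0, 0, 0, 0], [0, 45, 0, 0, 0, 0], [0, 45, 0, 0, 0, 0], [0, 45, 0, 0, 0, 0], [0, 30, 0, 0, 0, 0]]}}

```text
clock: 11.7
position: [0.4897, -0.3077, 0.2656]
tool_rot: [3.138, -0.026, 0.0]
force: [0.5, 1.1, -0.0]
grip_width: 0.0852
```

```bash
sed -i 's/k=(S>110)&(V>50)/k=(S>80)\&(V>25)/; s/(H>42)&(H<85)/(H>38)\&(H<95)/' h.py; sed -i "s/k=(g\['depth'\]>0)/k=(g['depth']>0)\&(P[...,0]>.3)/" cups.py; python3 cups.py wrist top scene
```

```text
11.7 [ 0.4897 -0.3077  0.2656] [ 3.13773729e+00 -2.59575087e-02  4.13491818e-04]
wrist {'red': (0.4326, -0.2664, 0.0171, np.int32(110)), 'green': (0.5098, -0.3761, 0.0294, np.int32(820)), 'blue': (0.4481, -0.2825, 0.029, np.int32(759))}
top {'red': (0.4977, 0.2083, 0.0291, np.int32(101)), 'green': (0.5176, -0.3514, 0.0111, np.int32(14)), 'blue': (0.4487, -0.2706, 0.0247, np.int32(42))}
scene {'red': (0.4976, 0.2071, 0.0332, np.int32(310)), 'green': (0.511, -0.3795, 0.0335, np.int32(238)), 'blue': (0.4507, -0.28, 0.0346, np.int32(204))}
```

Call:
{"api": "arm_command", "payload": {"targets": [[10, 40, 20, 0, -0.8, 0], [8, 20, 35, 0, -0.6, 0], [3, 8, 40, 0, 0, 0], [0, 0, 15, 0, 0, 0]]}}

```text
clock: 12.25
position: [0.516, -0.3733, 0.1599]
tool_rot: [3.136, -0.009, 0.005]
force: [-1.0, -0.1, 0.2]
grip_width: 0.0858
```

```bash
python3 cups.py wrist
```

```text
12.25 [ 0.516  -0.3733  0.1599] [ 3.13613208 -0.00898171  0.00458385]
wrist {'red': (0.427, -0.2962, 0.0139, np.int32(122)), 'green': (0.5095, -0.376, 0.0291, np.int32(1831)), 'blue': (0.448, -0.2829, 0.0292, np.int32(2616))}
```

Call:
{"api": "arm_command", "payload": {"targets": [[-6, 3, 5, 0.3, 0, 0], [-1, 0, 35, 0, 0, 0], [0, 0, 35, 0, 0, 0], [0, 0, 20, 0, 0, 0], [0, 0, 8, 0, 0, 0]]}}

```text
clock: 12.8
position: [0.5128, -0.374, 0.0638]
tool_rot: [3.138, -0.018, 0.009]
force: [0.1, 0.6, 0.2]
grip_width: 0.0852
```

Call:
{"api": "arm_command", "payload": {"targets": [[-3, 2, 7, 0, -0.5, 0], [0, 0, 3, 0, -0.5, 0]]}}

```text
clock: 13.0
position: [0.5103, -0.3763, 0.0558]
tool_rot: [3.137, -0.002, 0.009]
force: [-0.6, -0.5, 0.7]
grip_width: 0.0853
```

Call:
{"api": "arm_command", "payload": {"targets": [[0, 0, 0, 0, 0, 0], [0, 0, 0, 0, 0, 0], [0, 0, 0, 0, 0, 0], [0, 0, 0, 0, 0, 0], [0, 0, 0, 0, 0, 0]], "grip": 0, "grip_force": 85}}

```text
clock: 13.5
position: [0.5115, -0.377, 0.0593]
tool_rot: [3.135, -0.004, 0.009]
force: [0.1, -0.7, -2.1]
grip_width: 0.057
```

Call:
{"api": "arm_command", "payload": {"targets": [[0, 0, -30, 0, 0, 0], [0, 0, -45, 0, 0, 0], [0, -15, -45, 0, 0, 0], [-2, -40, -30, 0, 0, 0], [-3, -45, 0, 0, 0, 0], [-3, -45, 0, 0, 0, 0], [-3, -45, 0, 0, 0, 0], [-3, -45, 0, 0, 0, 0]]}}

```text
clock: 14.3
position: [0.493, -0.1392, 0.2133]
tool_rot: [3.135, -0.005, -0.001]
force: [2.0, 0.2, -2.8]
grip_width: 0.057
```

Call:
{"api": "arm_command", "payload": {"targets": [[-3, -40, 0, 0, 0, 0], [-2, -28, 10, 0, 0, 0], [-1, -9, 20, 0, 0, 0], [-1, -2, 18, 0, 0, 0], [0, 0, 8, 0, 0, 0]]}}

```text
clock: 14.8
position: [0.4858, -0.0502, 0.1575]
tool_rot: [3.136, -0.01, 0.009]
force: [0.1, -0.5, -3.1]
grip_width: 0.057
```

Call:
{"api": "arm_command", "payload": {"targets": [[0, 5, 4, 0, 0, 0], [0, 1, 4, 0, 0, 0], [0, 0, 4, 0, 0, 0], [0, 0, 3, 0, 0, 0]]}}

```text
clock: 15.2
position: [0.4864, -0.0579, 0.1427]
tool_rot: [3.135, -0.01, 0.007]
force: [-3.7, 2.6, 6.3]
grip_width: 0.0568
```

Call:
{"api": "arm_command", "payload": {"targets": [[0, 0, 2, 0, 0, 0], [0, 0, 1.5, 0, 0, 0], [0, 0, 1, 0, 0, 0]]}}

```text
clock: 15.5
position: [0.4868, -0.0581, 0.14]
tool_rot: [3.135, -0.011, 0.005]
force: [-12.1, 4.8, 34.4]
grip_width: 0.0571
```

Call:
{"api": "arm_command", "payload": {"targets": [[0, 0, 0.9, 0, 0, 0], [0, 0, 0.9, 0, 0, 0], [0, 0, 0.9, 0, 0, 0], [0, 0, 0.9, 0, 0, 0], [0, 0, 0.9, 0, 0, 0], [0, 0, 0.9, 0, 0, 0], [0, 0, 0.9, 0, 0, 0], [0, 0, 0.9, 0, 0, 0]]}}

```text
clock: 16.3
position: [0.4868, -0.0581, 0.1402]
tool_rot: [3.132, -0.014, 0.003]
force: [-7.9, 4.0, 21.4]
grip_width: 0.0573
```

Call:
{"api": "arm_command", "payload": {"targets": [[0, 0, 0.9, 0, 0, 0], [0, 0, 0.9, 0, 0, 0], [0, 0, 0.9, 0, 0, 0], [0, 0, 0.9, 0, 0, 0]]}}

```text
clock: 16.7
position: [0.4868, -0.0582, 0.1402]
tool_rot: [3.131, -0.015, 0.001]
force: [-7.1, 2.7, 20.8]
grip_width: 0.057
```

Call:
{"api": "arm_command", "payload": {"targets": [[0, 0, -20, 0, 0, 0], [0, 0, -40, 0, 0, 0], [0, -10, -40, 0, 0, 0], [0, -35, -20, 0, 0, 0], [2, -45, 0, 0, 0, 0], [3, -45, 0, 0, 0, 0], [3, -45, 0, 0, 0, 0], [3, -45, 0, 0, 0, 0]]}}

```text
clock: 17.5
position: [0.499, 0.1668, 0.2652]
tool_rot: [3.129, -0.022, -0.015]
force: [1.1, -0.1, -3.0]
grip_width: 0.0568
```

```bash
cat > discs.py <<'E'
from h import *
s=bot.observe();print(s['clock'],s['position'],s['tool_rot'])
g=snap('wrist');P=cloud(g)
for c,m in masks(g).items():
    if c=='orange':continue
    for nm,lo,hi in(('disc',.002,.018),('rim',.078,.11)):
        k=m&(P[...,2]>lo)&(P[...,2]<hi)&(P[...,0]>.4)&(P[...,0]<.6)&(P[...,1]>.1)
        k=cv2.morphologyEx(k.astype('uint8'),cv2.MORPH_OPEN,np.ones((3,3)))>0
        p=P[k][:,:2].astype('float32')
        if len(p)>50: print(c,nm,len(p),np.round(cv2.minEnclosingCircle(p)[0],4),round(cv2.minEnclosingCircle(p)[1],4))
E
python3 discs.py; python3 cups.py top
```

```text
17.5 [0.49902254 0.16679677 0.26519465] [ 3.12862759 -0.02161559 -0.01485723]
red disc 1579 [0.4971 0.2207] 0.0423
red rim 554 [0.4962 0.2098] 0.0287
blue disc 4519 [0.5011 0.3252] 0.0415
17.55 [0.4985 0.1752 0.2655] [ 3.13337981 -0.02213439 -0.0078861 ]
top {'red': (0.4692, -0.2876, 0.0177, np.int32(20)), 'blue': (0.4442, -0.267, 0.0243, np.int32(39))}
```

Call:
{"api": "arm_command", "payload": {"targets": [[1, -45, 0, 0.3, -0.5, 0], [1, -45, 0, 0.2, -0.5, 0], [2, -45, 0, 0, 0, 0], [2, -45, 0, 0, 0, 0], [2, -40, 0, 0, 0, 0], [2, -20, 0, 0, 0, 0], [0, -5, 0, 0, 0, 0]]}}

```text
clock: 18.3
position: [0.5128, 0.4218, 0.263]
tool_rot: [3.139, -0.005, -0.013]
force: [-0.3, -1.4, -2.3]
grip_width: 0.0572
```

```bash
python3 discs.py;python3 cups.py top
```

```text
18.3 [0.51282942 0.42178278 0.26297502] [ 3.13907682 -0.00455548 -0.01335008]
green disc 2988 [0.5055 0.4267] 0.0418
18.35 [0.5126 0.4216 0.2629] [ 3.1390541  -0.00433374 -0.01316392]
top {'red': (0.4976, 0.2079, 0.0291, np.int32(101))}
```

Call:
{"api": "arm_command", "payload": {"targets": [[-6, -4, 10, 0, 0, 0.7], [0, -1, 40, 0, 0, 0], [0, 0, 45, 0, 0, 0], [0, 0, 45, 0, 0, 0], [0, 0, 25, 0, 0, 0], [0, 0, 10, 0, 0, 0]]}}

```text
clock: 19.0
position: [0.5098, 0.4175, 0.0833]
tool_rot: [3.139, -0.009, -0.038]
force: [-0.8, -0.5, -3.1]
grip_width: 0.057
```

Call:
{"api": "arm_command", "payload": {"targets": [[-3, -6, 2, 0, 0, -1.2], [0, -4, 4, 0, 0, -0.8], [0, -1, 4, 0, 0, 0], [0, 0, 2, 0, 0, 0]]}}

```text
clock: 19.4
position: [0.5078, 0.4289, 0.0729]
tool_rot: [3.14, -0.011, -0.002]
force: [-0.5, -0.1, -3.6]
grip_width: 0.0571
```

Call:
{"api": "arm_command", "payload": {"targets": [[-1, 2, 3, 0, 0, 0], [0, 1, 2, 0, 0, 0], [0, 0, 1, 0, 0, 0]]}}

```text
clock: 19.7
position: [0.5074, 0.4264, 0.0685]
tool_rot: [-3.141, -0.013, -0.003]
force: [-3.4, -1.1, 13.3]
grip_width: 0.0571
```

Contact. I'll release, then go back over the red cup to check its centring on the way.

Call:
{"api": "arm_command", "payload": {"targets": [[0, 0, 0, 0, 0, 0], [0, 0, 0, 0, 0, 0], [0, 0, 0, 0, 0, 0]], "grip": 100}}

```text
clock: 20.0
position: [0.508, 0.4266, 0.0693]
tool_rot: [-3.14, -0.015, -0.003]
force: [-0.2, -0.4, -0.6]
grip_width: 0.0854
```

Call:
{"api": "arm_command", "payload": {"targets": [[0, 0, -15, 0, 0, 0], [0, 0, -40, 0, 0, 0], [0, 0, -50, 0, 0, 0], [0, 20, -50, 0, 0, 0], [0, 45, -20, 0, 0, 0], [0, 45, 0, 0, 0, 0], [0, 45, 0, 0, 0, 0], [0, 45, 0, 0, 0, 0]]}}

```text
clock: 20.8
position: [0.5028, 0.229, 0.2537]
tool_rot: [-3.135, -0.019, 0.007]
force: [0.9, 0.6, 0.2]
grip_width: 0.0851
```

Call:
{"api": "arm_command", "payload": {"targets": [[0, 35, 0, 0, 0, 0], [0, 10, 0, 0, 0, 0], [0, 0, 0, 0, 0, 0]]}}

```text
clock: 21.1
position: [0.5035, 0.1762, 0.2571]
tool_rot: [-3.137, -0.023, -0.0]
force: [0.9, 0.8, 0.6]
grip_width: 0.0854
```

```bash
python3 discs.py;python3 cups.py top scene
```

```text
21.1 [0.5035338  0.17622356 0.25709611] [-3.13738267e+00 -2.29681929e-02 -2.01765195e-04]
red disc 1537 [0.4967 0.2169] 0.0424
red rim 787 [0.4962 0.2089] 0.0289
blue disc 4834 [0.5009 0.322 ] 0.0421
21.15 [0.5035 0.1772 0.2571] [-3.13704196e+00 -2.30124283e-02  6.24708554e-04]
top {'red': (0.4939, -0.0876, 0.0085, np.int32(25)), 'green': (0.5089, 0.4261, 0.0301, np.int32(119)), 'blue': (0.4443, -0.2682, 0.0239, np.int32(38))}
scene {'red': (0.4978, 0.2073, 0.033, np.int32(314)), 'green': (0.5093, 0.424, 0.0338, np.int32(306)), 'blue': (0.4508, -0.2811, 0.0346, np.int32(186))}
```

Call:
{"api": "arm_command", "payload": {"targets": [[-6, 45, 0, 0, -0.5, 0], [-6, 45, 0, 0, -0.5, 0], [-6, 45, 0, 0, 0, 0], [-6, 45, 0, 0, 0, 0], [-6, 45, 0, 0, 0, 0], [-6, 45, 0, 0, 0, 0], [-6, 45, 0, 0, 0, 0], [-6, 45, 0, 0, 0, 0]]}}

```text
clock: 22.05
position: [0.463, -0.174, 0.2528]
tool_rot: [-3.128, -0.006, 0.035]
force: [1.2, -0.0, 0.1]
grip_width: 0.0854
```

Call:
{"api": "arm_command", "payload": {"targets": [[-3, 40, 10, 0, 0, 0], [-2, 22, 30, 0, 0, 0], [0, 5, 35, 0, 0, 0], [0, 0, 15, 0, 0, 0], [0, 0, 0, 0, 0, 0]]}}

```text
clock: 22.55
position: [0.4649, -0.2433, 0.1587]
tool_rot: [-3.128, -0.009, 0.037]
force: [0.1, -0.5, 1.3]
grip_width: 0.0854
```

```bash
python3 cups.py wrist
```

```text
22.55 [ 0.4649 -0.2433  0.1587] [-3.12790287 -0.00879669  0.03698995]
wrist {'red': (0.425, -0.2951, 0.0119, np.int32(63)), 'blue': (0.448, -0.2825, 0.0293, np.int32(1953))}
```

Call:
{"api": "arm_command", "payload": {"targets": [[-9, 20, 0, -0.4, 0, 1], [-6, 14, 0, -0.4, 0, 1], [-3, 6, 0, 0, 0, 0], [0, 3, 30, 0, 0, 0], [0, 0, 30, 0, 0, 0], [0, 0, 15, 0, 0, 0]]}}

```text
clock: 23.2
position: [0.4534, -0.2899, 0.0891]
tool_rot: [3.135, -0.02, 0.003]
force: [0.3, 0.0, 0.6]
grip_width: 0.0854
```

Call:
{"api": "arm_command", "payload": {"targets": [[-5, -5, 5, 0.3, -0.6, 0], [-1, -3, 12, 0, -0.5, 0], [0, 0, 10, 0, 0, 0], [0, 0, 4, 0, 0, 0]]}}

```text
clock: 23.6
position: [0.4476, -0.2816, 0.0571]
tool_rot: [3.14, -0.0, 0.003]
force: [-0.4, 0.9, -0.2]
grip_width: 0.0853
```

Call:
{"api": "arm_command", "payload": {"targets": [[0, 0, 0, 0, 0, 0], [0, 0, 0, 0, 0, 0], [0, 0, 0, 0, 0, 0], [0, 0, 0, 0, 0, 0], [0, 0, 0, 0, 0, 0]], "grip": 0}}

```text
clock: 24.1
position: [0.4482, -0.2819, 0.0583]
tool_rot: [3.139, -0.002, 0.003]
force: [-0.5, 0.4, -2.5]
grip_width: 0.0566
```

Call:
{"api": "arm_command", "payload": {"targets": [[0, 0, -30, 0, 0, 0], [0, 0, -45, 0, 0, 0], [0, -15, -45, 0, 0, 0], [5, -35, -30, 0, 0, 0], [8, -40, 0, 0, 0, 0], [8, -40, 0, 0, 0, 0], [8, -40, 0, 0, 0, 0], [4, -20, 0, 0, 0, 0]]}}

```text
clock: 24.9
position: [0.4805, -0.0882, 0.215]
tool_rot: [3.139, -0.003, -0.004]
force: [-0.2, -1.0, -3.2]
grip_width: 0.0572
```

Call:
{"api": "arm_command", "payload": {"targets": [[3, -22, 0, 0, 0, 0], [1, -8, 20, 0, 0, 0], [0, -2, 22, 0, 0, 0], [0, 0, 12, 0, 0, 0], [0, 0, 3, 0, 0, 0]]}}

```text
clock: 25.4
position: [0.486, -0.051, 0.1577]
tool_rot: [3.14, -0.007, 0.001]
force: [-0.3, 1.0, -3.1]
grip_width: 0.0571
```

Call:
{"api": "arm_command", "payload": {"targets": [[0, 5, 4, 0, 0, 0], [0, 1, 4, 0, 0, 0], [0, 0, 4, 0, 0, 0], [0, 0, 3, 0, 0, 0], [0, 0, 2, 0, 0, 0], [0, 0, 1.2, 0, 0, 0]]}}

```text
clock: 26.0
position: [0.4867, -0.0588, 0.1405]
tool_rot: [3.139, -0.009, -0.001]
force: [-3.8, 1.5, 8.6]
grip_width: 0.057
```

Call:
{"api": "arm_command", "payload": {"targets": [[0, 0, 0.9, 0, 0, 0], [0, 0, 0.9, 0, 0, 0], [0, 0, 0.9, 0, 0, 0], [0, 0, 0.9, 0, 0, 0], [0, 0, 0.9, 0, 0, 0], [0, 0, 0.9, 0, 0, 0], [0, 0, 0.9, 0, 0, 0], [0, 0, 0.9, 0, 0, 0]]}}

```text
clock: 26.8
position: [0.4867, -0.0588, 0.1395]
tool_rot: [3.135, -0.011, -0.002]
force: [-7.7, 1.7, 23.2]
grip_width: 0.0573
```

Call:
{"api": "arm_command", "payload": {"targets": [[0, 0, 0.9, 0, 0, 0], [0, 0, 0.9, 0, 0, 0], [0, 0, 0.9, 0, 0, 0], [0, 0, 0.9, 0, 0, 0], [0, 0, 0.9, 0, 0, 0], [0, 0, 0.9, 0, 0, 0]]}}

```text
clock: 27.4
position: [0.4866, -0.0588, 0.1395]
tool_rot: [3.131, -0.013, -0.002]
force: [-7.7, 1.2, 23.1]
grip_width: 0.0569
```

Call:
{"api": "arm_command", "payload": {"targets": [[0, 0, -20, 0, 0, 0], [0, 0, -40, 0, 0, 0], [0, -10, -40, 0, 0, 0], [0, -35, -20, 0, 0, 0], [2, -45, 0, 0, 0, 0], [3, -45, 0, 0, 0, 0], [3, -45, 0, 0, 0, 0], [3, -45, 0, 0, 0, 0]]}}

```text
clock: 28.2
position: [0.4989, 0.1677, 0.2637]
tool_rot: [3.13, -0.018, -0.015]
force: [0.1, -0.0, -2.9]
grip_width: 0.0571
```

Call:
{"api": "arm_command", "payload": {"targets": [[1, -45, 0, 0.2, -0.5, 0], [1, -45, 0, 0, -0.3, 0], [0, -35, 0, 0, 0, 0], [0, -15, 0, 0, 0, 0], [0, 0, 0, 0, 0, 0]]}}

```text
clock: 28.7
position: [0.5015, 0.3194, 0.2618]
tool_rot: [3.135, -0.004, -0.01]
force: [-0.1, -0.2, -3.3]
grip_width: 0.057
```

```bash
python3 discs.py;python3 cups.py scene
```

```text
28.7 [0.50148806 0.31941811 0.26184184] [ 3.13548593 -0.00444865 -0.00987341]
green disc 871 [0.5052 0.4264] 0.0414
green rim 748 [0.5084 0.427 ] 0.0289
blue disc 3114 [0.5011 0.3219] 0.0418
28.75 [0.5017 0.3183 0.2618] [ 3.13491937 -0.00451638 -0.0107114 ]
scene {'red': (0.4883, -0.0577, 0.0452, np.int32(390)), 'green': (0.5108, 0.4275, 0.0351, np.int32(303))}
```

```bash
python3 - <<'E'
from h import *
a=snap('scene');c=cv2.resize(a['color'][140:280,250:480],None,fx=3,fy=3,interpolation=cv2.INTER_CUBIC)
cv2.imwrite('pics/c4.png',c[:,:,::-1])
P=cloud(a);m=masks(a)['red']&(P[...,1]>.1)&(P[...,0]<.7)&(P[...,2]>.06)
if m.sum(): print(m.sum(),P[m].mean(0),cv2.minEnclosingCircle(P[m][:,:2].astype('float32')))
E
```

```text
420 [0.50273616 0.22588559 0.09305446] ((0.3500445783138275, 0.4931774139404297), 0.35608693957328796)
```

View pics/c4.png

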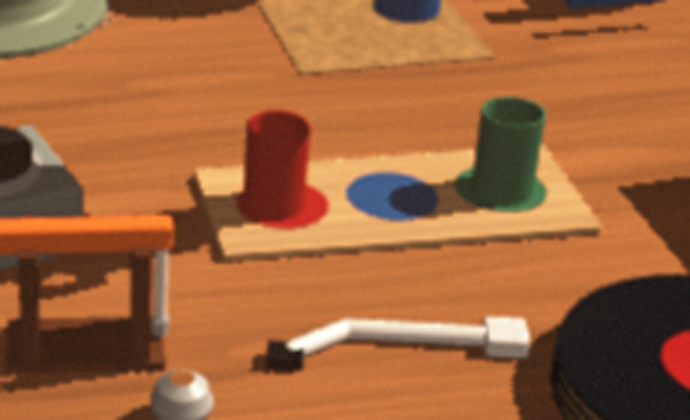

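Both placed cups stand upright on their discs, with red slightly off-centre at (277,165). I'll lower blue now.

Call:
{"api": "arm_command", "payload": {"targets": [[0, -4, 10, 0, 0, -0.5], [0, -1, 40, 0, 0, 0], [0, -1, 45, 0, 0, 0], [0, -1, 45, 0, 0, 0], [-1, -1, 25, 0, 0, 0], [-1, 0, 10, 0, 0, 0]]}}

```text
clock: 29.45
position: [0.5053, 0.3166, 0.0814]
tool_rot: [3.135, -0.011, -0.011]
force: [-0.3, 0.3, -2.1]
grip_width: 0.0568
```

Call:
{"api": "arm_command", "payload": {"targets": [[-4, -5, 2, 0.3, 0, -0.6], [-1, -2, 4, 0, 0, 0], [0, 0, 4, 0, 0, 0], [0, 0, 2, 0, 0, 0], [0, 0, 1, 0, 0, 0]]}}

```text
clock: 29.95
position: [0.5016, 0.3238, 0.07]
tool_rot: [-3.142, -0.013, -0.001]
force: [0.2, -0.3, -3.5]
grip_width: 0.0567
```

Call:
{"api": "arm_command", "payload": {"targets": [[0, 1, 2, 0, 0, 0], [0, 0, 1, 0, 0, 0]]}}

```text
clock: 30.15
position: [0.5021, 0.3229, 0.0678]
tool_rot: [-3.141, -0.015, -0.002]
force: [-4.6, -3.5, 10.0]
grip_width: 0.0571
```

Call:
{"api": "arm_command", "payload": {"targets": [[0, 0, 0, 0, 0, 0], [0, 0, 0, 0, 0, 0], [0, 0, 0, 0, 0, 0]], "grip": 100}}

```text
clock: 30.45
position: [0.5027, 0.3232, 0.0685]
tool_rot: [-3.14, -0.016, -0.002]
force: [-0.2, 0.2, 0.3]
grip_width: 0.0853
```

Call:
{"api": "arm_command", "payload": {"targets": [[0, 0, -15, 0, 0, 0], [0, 0, -40, 0, 0, 0], [0, 0, -50, 0, 0, 0], [0, 20, -50, 0, 0, 0], [0, 45, -20, 0, 0, 0], [0, 45, 0, 0, 0, 0], [0, 30, 0, 0, 0, 0], [0, 0, 0, 0, 0, 0]]}}

```text
clock: 31.25
position: [0.4985, 0.1819, 0.2534]
tool_rot: [-3.139, -0.021, 0.003]
force: [0.7, 0.6, -0.4]
grip_width: 0.0851
```

```bash
sed -i 's/(P\[...,0\]>.3)/(P[...,0]>.3)\&(P[...,1]>.1)/' cups.py; python3 discs.py;python3 cups.py top scene
```

```text
31.25 [0.49854781 0.18193429 0.25342226] [-3.13890094 -0.02054492  0.00321046]
red disc 1585 [0.4969 0.2174] 0.0426
red rim 822 [0.496  0.2091] 0.029
blue disc 1323 [0.5009 0.3219] 0.0419
blue rim 1269 [0.5031 0.3216] 0.029
31.3 [0.4985 0.1839 0.2536] [-3.13782722 -0.02085366  0.00453289]
top {'red': (0.4934, 0.7444, 0.0001, np.int32(1)), 'green': (0.5093, 0.4253, 0.0289, np.int32(91))}
scene {'red': (0.4974, 0.2086, 0.0337, np.int32(319)), 'green': (0.5085, 0.4257, 0.0347, np.int32(317)), 'blue': (0.5044, 0.3159, 0.0336, np.int32(190))}
```

Call:
{"api": "arm_command", "payload": {"targets": [[20, 35, 0, 0, -0.5, 0], [22, 35, 0, 0, -0.5, 0], [22, 35, 0, 0, 0, 0], [22, 35, 0, 0, 0, 0], [22, 35, 0, 0, 0, 0], [22, 35, 0, 0, 0, 0], [22, 35, 0, 0, 0, 0], [15, 30, 0, 0, 0, 0]]}}

```text
clock: 32.2
position: [0.6756, -0.0762, 0.2526]
tool_rot: [-3.129, -0.001, 0.034]
force: [0.2, 1.2, 0.4]
grip_width: 0.0853
```

Call:
{"api": "arm_command", "payload": {"targets": [[5, 10, 0, 0, 0, 0], [0, 0, 0, 0, 0, 0]]}}

```text
clock: 32.4
position: [0.6827, -0.088, 0.2509]
tool_rot: [-3.128, -0.0, 0.032]
force: [-0.3, 0.4, 0.8]
grip_width: 0.085
```

```bash
cat > wand.py <<'E'
from h import *
import sys
s=bot.observe();print(s['clock'],s['position'],s['tool_rot'])
g=snap(sys.argv[1],sys.argv[2] if len(sys.argv)>2 else None);P=cloud(g)
k=(g['depth']>0)&(abs(P[...,2]-.124)<.006)&(abs(P[...,0]-.67)<.08)&(abs(P[...,1])<.13)&(g['color'][...,0]>100)
k=cv2.morphologyEx(k.astype('uint8'),cv2.MORPH_OPEN,np.ones((3,3)))>0
p=P[k][:,:2].astype('float32');r=cv2.minAreaRect(p);b=cv2.boxPoints(r)
e=[b[1]-b[0],b[2]-b[1]];d=max(e,key=np.linalg.norm);d=d*np.sign(d[1])/np.linalg.norm(d)
c=np.array(r[0]);print(k.sum(),'centre',c.round(4),'size',np.round(r[1],4),'dir',d.round(3),'yaw deg',np.degrees(np.arctan2(d[1],d[0])).round(2),'origin',(c+.005*d).round(4),'ends',(p@d).max(),(p@d).min(),'z',P[k][:,2].mean())
E
python3 wand.py wrist w5.png
```

```text
32.4 [ 0.68269546 -0.08797774  0.25094235] [-3.12804730e+00 -9.66122753e-05  3.23654669e-02]
4921 centre [ 0.6697 -0.008 ] size [0.1599 0.02  ] dir [0.123 0.992] yaw deg 82.91 origin [ 0.6703 -0.003 ] ends 0.15463373 -0.005289711 z 0.12300505029010556
```

View pics/w5.png

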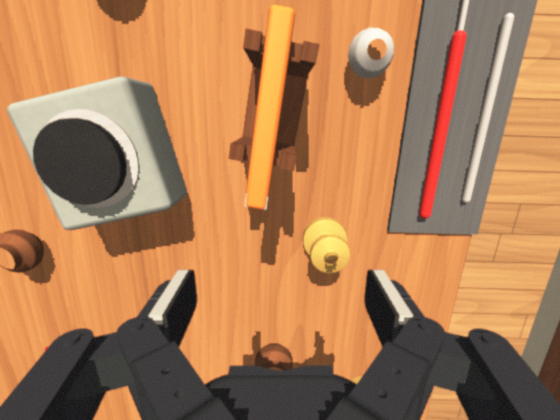

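The wand handle is at image (270,107), with its origin at (0.670,-0.003) and yaw 82.9°. The stem is at the +y end, as the scene view showed. I'll align over it.

Call:
{"api": "arm_command", "payload": {"targets": [[-5, -35, 0, -0.4, 0, 4.5], [-6, -35, 10, -0.3, 0, 4.5], [-3, -14, 20, 0, 0, 0], [0, -3, 10, 0, 0, 0], [0, 0, 0, 0, 0, 0]]}}

```text
clock: 32.95
position: [0.668, 0.0131, 0.212]
tool_rot: [-3.137, 0.001, -0.121]
force: [0.1, -1.1, -0.2]
grip_width: 0.0854
```

```bash
python3 wand.py top; python3 wand.py scene; python3 cups.py top
```

```text
32.95 [0.66801218 0.01308872 0.21202252] [-3.13702483e+00  1.21231924e-03 -1.20538025e-01]
33.0 [0.66828932 0.01271769 0.21267793] [-3.13680793e+00  5.93909350e-04 -1.20990147e-01]
358 centre [ 0.6724 -0.0101] size [0.157  0.0268] dir [0.135 0.991] yaw deg 82.25 origin [ 0.6731 -0.0051] ends 0.15918118 0.0021894397 z 0.12228309638226037
33.05 [0.6688 0.0116 0.2132] [-3.13706895e+00 -4.08392130e-04 -1.22510877e-01]
top {'red': (0.4977, 0.2076, 0.0291, np.int32(100)), 'green': (0.5096, 0.4251, 0.029, np.int32(93)), 'blue': (0.4987, 0.3177, 0.0278, np.int32(51))}wand.py:8: RuntimeWarning: invalid value encountered in divide
  e=[b[1]-b[0],b[2]-b[1]];d=max(e,key=np.linalg.norm);d=d*np.sign(d[1])/np.linalg.norm(d)
Traceback (most recent call last):
  File "wand.py", line 9, in <module>
    c=np.array(r[0]);print(k.sum(),'centre',c.round(4),'size',np.round(r[1],4),'dir',d.round(3),'yaw deg',np.degrees(np.arctan2(d[1],d[0])).round(2),'origin',(c+.005*d).round(4),'ends',(p@d).max(),(p@d).min(),'z',P[k][:,2].mean())
                                                                                                                                                                                         ~~~~~~~~~^^
ValueError: zero-size array to reduction operation maximum which has no identity
```

Call:
{"api": "arm_command", "payload": {"targets": [[4, 12, 5, 0, 0, 0], [0, 3, 25, 0, 0, 0], [0, 0, 30, 0, 0, 0], [0, 0, 15, 0, 0, 0]]}}

```text
clock: 33.5
position: [0.6746, -0.0125, 0.1402]
tool_rot: [-3.139, -0.009, -0.13]
force: [0.0, 0.3, -0.7]
grip_width: 0.0853
```

Call:
{"api": "arm_command", "payload": {"targets": [[-4, -6, 3, 0, -0.5, 0], [-1, -3, 10, 0, 0, 0], [0, -1, 8, 0, 0, 0], [0, 0, 4, 0, 0, 0]]}}

```text
clock: 33.9
position: [0.6714, -0.0033, 0.1142]
tool_rot: [-3.139, 0.0, -0.132]
force: [0.4, -0.2, 1.0]
grip_width: 0.085
```

Call:
{"api": "arm_command", "payload": {"targets": [[0, 1, 4, 0, 0, -0.3], [0, 0, 2, 0, 0, 0]]}}

```text
clock: 34.1
position: [0.6716, -0.0041, 0.1082]
tool_rot: [-3.139, -0.001, -0.126]
force: [0.5, 0.1, -0.1]
grip_width: 0.0852
```

Call:
{"api": "arm_command", "payload": {"targets": [[0, 0, 0, 0, 0, 0], [0, 0, 0, 0, 0, 0], [0, 0, 0, 0, 0, 0], [0, 0, 0, 0, 0, 0], [0, 0, 0, 0, 0, 0], [0, 0, 0, 0, 0, 0], [0, 0, 0, 0, 0, 0]], "grip": 0, "grip_force": 60}}

```text
clock: 34.8
position: [0.6721, -0.0043, 0.1093]
tool_rot: [-3.139, -0.002, -0.126]
force: [-0.3, -1.2, -1.0]
grip_width: 0.019
```

Call:
{"api": "arm_command", "payload": {"targets": [[0, 0, -20, 0, 0, 0], [0, 0, -40, 0, 0, 0], [0, 0, -45, 0, 0, 0], [0, 0, -40, 0, 0, 0], [-20, -12, -10, 0, 0, 0], [-35, -21, 0, 0, 0, 0], [-35, -21, 0, 0, 0, 0], [-35, -21, 0, 0, 0, 0]]}}

```text
clock: 35.6
position: [0.5555, 0.0843, 0.2686]
tool_rot: [-3.139, -0.001, -0.133]
force: [1.7, 1.6, -1.1]
grip_width: 0.0187
```

Call:
{"api": "arm_command", "payload": {"targets": [[-35, -21, 0, 0, 0, 0], [-25, -16, 0, 0, 0, 0], [-10, -7, 0, 0, 0, 0], [0, 0, 0, 0, 0, 0]]}}

```text
clock: 36.0
position: [0.4857, 0.1419, 0.2697]
tool_rot: [-3.139, -0.002, -0.127]
force: [0.7, 0.1, -1.0]
grip_width: 0.0192
```

```bash
python3 discs.py;python3 cups.py top scene; python3 - <<'E'
from h import *
a=snap('scene');c=cv2.resize(a['color'][100:280,230:470],None,fx=3,fy=3,interpolation=cv2.INTER_CUBIC)
cv2.imwrite('pics/c6.png',c[:,:,::-1])
E
```

```text
36.0 [0.4856588  0.14191224 0.269723  ] [-3.13927148e+00 -1.92852101e-03 -1.27399358e-01]
red disc 1259 [0.4965 0.2176] 0.0425
red rim 436 [0.4962 0.2092] 0.0288
blue disc 1531 [0.5009 0.3218] 0.0419
blue rim 548 [0.502  0.3145] 0.0279
36.05 [0.4864 0.1413 0.2697] [-3.13927335e+00 -1.99683474e-03 -1.28266380e-01]
top {'red': (0.4936, 0.7416, 0.0003, np.int32(2)), 'green': (0.5096, 0.4252, 0.0293, np.int32(88)), 'blue': (0.4898, 0.319, 0.0234, np.int32(37))}
scene {'red': (0.4958, 0.2053, 0.035, np.int32(314)), 'green': (0.5099, 0.4241, 0.0338, np.int32(308)), 'blue': (0.5034, 0.3205, 0.0333, np.int32(181))}
```

View pics/c6.png

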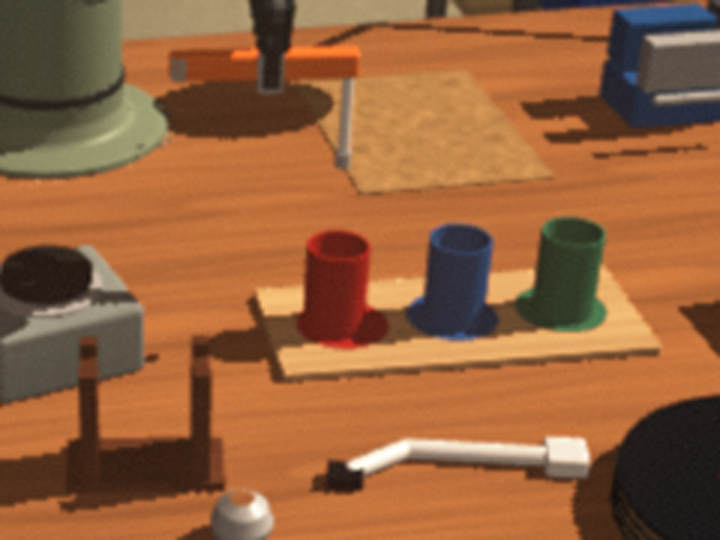

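The wand hangs level and its stem is right above the red cup. The cups are still in place. I'll dip in red.

Call:
{"api": "arm_command", "payload": {"targets": [[2, -1, 25, 0, 0, 0], [0, 0, 30, 0, 0, 0], [0, 0, 8, 0, 0, 0]]}}

```text
clock: 36.5
position: [0.4928, 0.1387, 0.2052]
tool_rot: [-3.138, -0.004, -0.136]
force: [-0.5, -0.1, -0.3]
grip_width: 0.0191
```

Call:
{"api": "arm_command", "payload": {"targets": [[-4, -3, 5, 0, 0, 0.3], [-1, -1, 20, 0, 0, 0], [0, 0, 20, 0, 0, 0], [0, 0, 12, 0, 0, 0], [0, 0, 4, 0, 0, 0], [0, 0, 1, 0, 0, 0]]}}

```text
clock: 37.1
position: [0.4909, 0.1436, 0.1434]
tool_rot: [-3.137, -0.006, -0.146]
force: [-0.1, 0.6, -0.8]
grip_width: 0.0191
```

Call:
{"api": "arm_command", "payload": {"targets": [[0, 0, 1, 0, 0, 0], [0, 0, 0.5, 0, 0, 0], [0, 0, 0.5, 0, 0, 0]]}}

```text
clock: 37.4
position: [0.4919, 0.1439, 0.1431]
tool_rot: [-3.136, -0.009, -0.146]
force: [-0.4, 0.7, -1.6]
grip_width: 0.0189
```

Call:
{"api": "arm_command", "payload": {"targets": [[-1, 1, 5, 0, 0, 0], [0, 0, 2, 0, 0, 0], [0, 0, 0, 0, 0, 0], [0, 0, 0, 0, 0, 0], [0, 0, 0, 0, 0, 0]]}}

```text
clock: 37.9
position: [0.4909, 0.143, 0.136]
tool_rot: [-3.136, -0.009, -0.146]
force: [0.5, -0.8, -1.6]
grip_width: 0.0195
```

```bash
python3 - <<'E'
from h import *
print(bot.observe()['position'])
a=snap('scene');c=cv2.resize(a['color'][150:240,280:450],None,fx=4,fy=4,interpolation=cv2.INTER_CUBIC)
cv2.imwrite('pics/c7.png',c[:,:,::-1])
E
```

```text
[0.49091187 0.1430099  0.13602076]
```

View pics/c7.png

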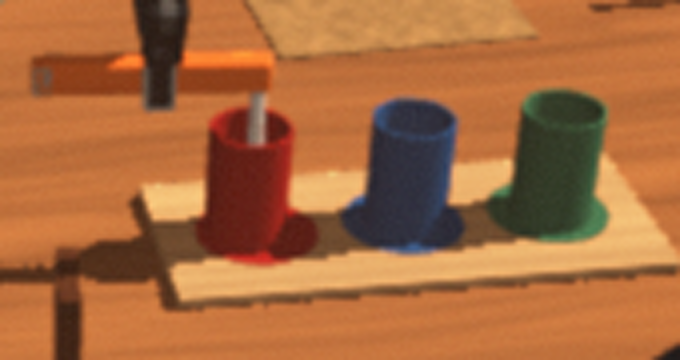

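The stem stands in the middle of the upright red cup at (255,120). I'll lift and go to green.

Call:
{"api": "arm_command", "payload": {"targets": [[0, 0, -25, 0, 0, 0], [0, 0, -45, 0, 0, 0], [0, 0, -40, 0, 0, 0], [0, 0, -5, 0, 0, 0], [-3, -40, 0, 0, 0, 0], [-4, -45, 0, 0, 0, 0], [-4, -45, 0, 0, 0, 0], [-4, -45, 0, 0, 0, 0]]}}

```text
clock: 38.75
position: [0.5025, 0.316, 0.2552]
tool_rot: [-3.14, -0.01, -0.158]
force: [0.8, -0.3, -0.9]
grip_width: 0.0192
```

Call:
{"api": "arm_command", "payload": {"targets": [[-3, -30, 0, 0, 0, 0], [-1, -12, 0, 0, 0, 0], [0, 0, 0, 0, 0, 0]]}}

```text
clock: 39.05
position: [0.5027, 0.3658, 0.2528]
tool_rot: [-3.139, -0.007, -0.151]
force: [-0.5, -1.2, -1.4]
grip_width: 0.0189
```

```bash
python3 discs.py;python3 cups.py top scene
```

```text
39.05 [0.50268415 0.36579236 0.25275749] [-3.13897562 -0.0073341  -0.15108806]
green disc 742 [0.5049 0.4271] 0.0418
green rim 434 [0.508  0.4285] 0.0287
blue disc 230 [0.5011 0.3218] 0.0416
blue rim 114 [0.5236 0.3212] 0.0181
39.1 [0.5028 0.3647 0.2527] [-3.13958611 -0.00738505 -0.15182558]
top {'red': (0.4975, 0.2082, 0.0292, np.int32(100)), 'blue': (0.5042, 0.3194, 0.0285, np.int32(82))}
scene {'red': (0.4969, 0.2064, 0.0329, np.int32(317)), 'green': (0.5098, 0.4253, 0.0336, np.int32(307)), 'blue': (0.5058, 0.3191, 0.0336, np.int32(171))}
```

Call:
{"api": "arm_command", "payload": {"targets": [[-2, 3, 20, 0, 0, -0.8], [-1, 1, 25, 0, 0, -0.6], [-1, 0, 10, 0, 0, 0]]}}

```text
clock: 39.5
position: [0.502, 0.3548, 0.1989]
tool_rot: [-3.14, -0.013, -0.135]
force: [-0.5, -0.5, -0.9]
grip_width: 0.0195
```

Call:
{"api": "arm_command", "payload": {"targets": [[-3, -4, 5, 0, 0, 0], [-1, -2, 20, 0, 0, 0], [0, -1, 20, 0, 0, 0], [0, 0, 12, 0, 0, 0], [0, 0, 4, 0, 0, 0]]}}

```text
clock: 40.0
position: [0.5016, 0.3609, 0.1385]
tool_rot: [-3.138, -0.016, -0.141]
force: [0.2, 0.6, -0.1]
grip_width: 0.0191
```

Call:
{"api": "arm_command", "payload": {"targets": [[0, 0, 3, 0, 0, 0], [0, 0, 1, 0, 0, 0], [0, 0, 0, 0, 0, 0], [0, 0, 0, 0, 0, 0]]}}

```text
clock: 40.4
position: [0.5025, 0.3613, 0.1363]
tool_rot: [-3.137, -0.017, -0.141]
force: [0.6, -0.1, -1.2]
grip_width: 0.019
```

Call:
{"api": "arm_command", "payload": {"targets": [[0, 0, -25, 0, 0, 0], [0, 0, -45, 0, 0, 0], [0, 0, -40, 0, -0.5, 0], [0, 0, -5, 0, 0, 0], [3, 40, 0, 0, 0, 0], [3, 40, 0, 0, 0, 0], [1, 18, 0, 0, 0, 0], [0, 0, 0, 0, 0, 0]]}}

```text
clock: 41.2
position: [0.4927, 0.2606, 0.2566]
tool_rot: [-3.135, -0.01, -0.14]
force: [-0.1, 1.3, -1.6]
grip_width: 0.0193
```

```bash
python3 discs.py;python3 cups.py top scene
```

```text
41.2 [0.49272027 0.26056193 0.25658183] [-3.13513214 -0.010204   -0.13963005]
red disc 325 [0.4969 0.2171] 0.0425
red rim 165 [0.5141 0.2085] 0.0206
green disc 1453 [0.505  0.4263] 0.0416
green rim 601 [0.5081 0.4245] 0.0283
blue disc 808 [0.501  0.3222] 0.0416
blue rim 427 [0.5033 0.3221] 0.0288
41.25 [0.4927 0.2617 0.2566] [-3.13451547 -0.01019128 -0.13895968]
top {'red': (0.4973, 0.2084, 0.0295, np.int32(74))}
scene {'red': (0.4978, 0.2077, 0.0324, np.int32(319)), 'green': (0.5087, 0.4221, 0.0338, np.int32(312)), 'blue': (0.5035, 0.3186, 0.0326, np.int32(187))}
```

Call:
{"api": "arm_command", "payload": {"targets": [[0, 3, 20, 0, 0, 0], [0, 1, 25, 0, 0, 0], [0, 0, 12, 0, 0, 0]]}}

```text
clock: 41.65
position: [0.4928, 0.2648, 0.1992]
tool_rot: [-3.13, -0.012, -0.133]
force: [0.9, -0.5, -1.1]
grip_width: 0.0191
```

Call:
{"api": "arm_command", "payload": {"targets": [[0, 6, 5, -0.5, 0, 0], [0, 4, 15, 0, 0, 0], [0, 1, 15, 0, 0, 0], [0, 0, 5, 0, 0, 0]]}}

```text
clock: 42.05
position: [0.4915, 0.2559, 0.1574]
tool_rot: [-3.139, -0.011, -0.129]
force: [-0.0, 0.5, -1.1]
grip_width: 0.0191
```

Call:
{"api": "arm_command", "payload": {"targets": [[1, 0, 12, 0, 0, 0], [0, 0, 8, 0, 0, 0], [0, 0, 2, 0, 0, 0], [0, 0, 0, 0, 0, 0], [0, 0, 0, 0, 0, 0], [0, 0, 0, 0, 0, 0]]}}

```text
clock: 42.65
position: [0.4933, 0.2567, 0.1343]
tool_rot: [-3.138, -0.012, -0.129]
force: [-0.1, -0.6, -1.7]
grip_width: 0.0193
```

Call:
{"api": "arm_command", "payload": {"targets": [[0, 0, -25, 0, 0, 0], [0, 0, -45, 0, 0, 0], [0, 0, -45, 0, -0.5, 0], [0, 0, -10, 0, 0, 0], [25, 28, 0, 0, 0, 0], [30, 34, 0, 0, 0, 0], [30, 34, 0, 0, 0, 0], [30, 34, 0, 0, 0, 0]]}}

```text
clock: 43.45
position: [0.5897, 0.1152, 0.2668]
tool_rot: [-3.135, -0.006, -0.117]
force: [2.1, 0.5, -1.0]
grip_width: 0.0195
```

Call:
{"api": "arm_command", "payload": {"targets": [[30, 34, 0, 0, 0, 0], [30, 34, 0, 0, 0, 0], [22, 24, 0, 0, 0, 0], [8, 8, 0, 0, 0, 0], [0, 0, 0, 0, 0, 0]]}}

```text
clock: 43.95
position: [0.6715, -0.0071, 0.2647]
tool_rot: [-3.138, -0.006, -0.125]
force: [0.6, -0.1, -1.5]
grip_width: 0.0191
```

Call:
{"api": "arm_command", "payload": {"targets": [[0, 0, 20, 0, 0, 0], [0, 0, 35, 0, 0, 0], [0, 0, 30, 0, 0, 0], [0, 0, 10, 0, 0, 0], [0, 0, 0, 0, 0, 0]]}}

```text
clock: 44.45
position: [0.6702, 0.0002, 0.1684]
tool_rot: [-3.135, -0.008, -0.12]
force: [-0.2, 0.2, -0.7]
grip_width: 0.0194
```

Call:
{"api": "arm_command", "payload": {"targets": [[2.5, 3, 5, -0.2, -0.3, 0.3], [0, 1, 12, 0, 0, 0], [0, 0, 10, 0, 0, 0], [0, 0, 3, 0, 0, 0]]}}

```text
clock: 44.85
position: [0.6739, -0.0028, 0.1403]
tool_rot: [-3.138, -0.007, -0.124]
force: [0.0, 0.3, -0.9]
grip_width: 0.0194
```

Call:
{"api": "arm_command", "payload": {"targets": [[-2, 1, 8, 0, -0.2, 0], [0, 0, 8, 0, 0, 0], [0, 0, 6, 0, 0, 0], [0, 0, 3, 0, 0, 0]]}}

```text
clock: 45.25
position: [0.6718, -0.0037, 0.1134]
tool_rot: [-3.138, -0.003, -0.125]
force: [0.2, 0.7, -1.4]
grip_width: 0.0191
```

Call:
{"api": "arm_command", "payload": {"targets": [[0, 0, 2.5, 0, 0, 0], [0, 0, 1.5, 0, 0, 0], [0, 0, 0.5, 0, 0, 0]]}}

```text
clock: 45.55
position: [0.6718, -0.0037, 0.1091]
tool_rot: [-3.138, -0.003, -0.125]
force: [-4.3, -1.0, 10.9]
grip_width: 0.0191
```

Call:
{"api": "arm_command", "payload": {"targets": [[0, 0, 0, 0, 0, 0], [0, 0, 0, 0, 0, 0], [0, 0, 0, 0, 0, 0], [0, 0, 0, 0, 0, 0]], "grip": 100}}

```text
clock: 45.95
position: [0.6725, -0.0035, 0.11]
tool_rot: [-3.138, -0.005, -0.125]
force: [-0.6, -0.8, 0.3]
grip_width: 0.0761
```

Call:
{"api": "arm_command", "payload": {"targets": [[0, 0, -15, 0, 0, 0], [0, 0, -40, 0, 0, 0], [0, 0, -50, 0, 0, 0], [0, 15, -40, 0, 0, 0], [0, 40, 0, 0, 0, 0], [0, 40, 0, 0, 0, 0], [0, 0, 0, 0, 0, 0], [0, 0, 0, 0, 0, 0]]}}

```text
clock: 46.75
position: [0.6597, -0.0997, 0.2692]
tool_rot: [-3.137, -0.01, -0.122]
force: [0.5, 0.7, -0.8]
grip_width: 0.0855
```

```bash
python3 wand.py wrist; python3 cups.py top scene; python3 - <<'E'
from h import *
a=snap('scene');c=cv2.resize(a['color'][120:300,90:490],None,fx=2,fy=2,interpolation=cv2.INTER_CUBIC)
cv2.imwrite('pics/c8.png',c[:,:,::-1])
E
```

```text
46.75 [ 0.65967395 -0.09965387  0.26915514] [-3.13668556 -0.01008589 -0.1215116 ]
4347 centre [ 0.6714 -0.0103] size [0.1532 0.02  ] dir [0.123 0.992] yaw deg 82.94 origin [ 0.6721 -0.0053] ends 0.14894572 -0.0042853877 z 0.12305166639789288
46.8 [ 0.6597 -0.1001  0.2691] [-3.13737305 -0.01019767 -0.1219345 ]
top {'red': (0.4975, 0.2081, 0.0292, np.int32(100)), 'green': (0.509, 0.4255, 0.0293, np.int32(88)), 'blue': (0.4971, 0.3168, 0.0282, np.int32(50))}
scene {'red': (0.497, 0.2062, 0.0348, np.int32(318)), 'green': (0.5089, 0.4248, 0.0339, np.int32(308)), 'blue': (0.5051, 0.3203, 0.0324, np.int32(184))}
```

View pics/c8.png

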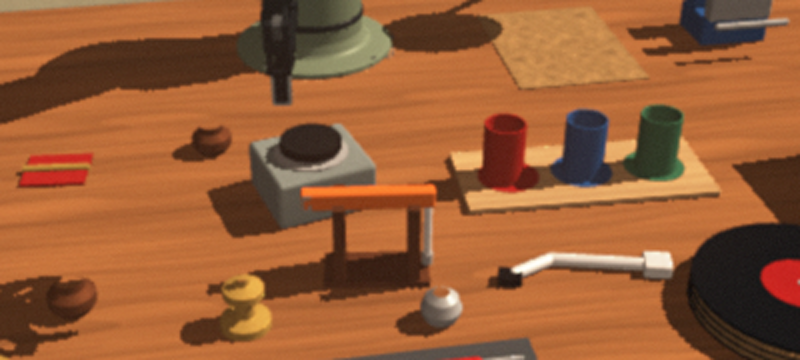

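Everything is in place: the wand is seated with its stem hanging, and the cups are upright on their discs. I'll wait a few seconds in case of a late knock, then check again and hand in.

Call:
{"api": "arm_command", "payload": {"targets": [[0, 0, 0, 0, 0, 0], [0, 0, 0, 0, 0, 0], [0, 0, 0, 0, 0, 0], [0, 0, 0, 0, 0, 0], [0, 0, 0, 0, 0, 0], [0, 0, 0, 0, 0, 0], [0, 0, 0, 0, 0, 0], [0, 0, 0, 0, 0, 0]]}}

```text
clock: 47.75
position: [0.6598, -0.0955, 0.2674]
tool_rot: [-3.136, -0.007, -0.116]
force: [-0.8, -0.3, 0.1]
grip_width: 0.0857
```

Call:
{"api": "arm_command", "payload": {"targets": [[0, 0, 0, 0, 0, 0], [0, 0, 0, 0, 0, 0], [0, 0, 0, 0, 0, 0], [0, 0, 0, 0, 0, 0], [0, 0, 0, 0, 0, 0], [0, 0, 0, 0, 0, 0], [0, 0, 0, 0, 0, 0], [0, 0, 0, 0, 0, 0]]}}

```text
clock: 48.55
position: [0.6598, -0.0956, 0.2674]
tool_rot: [-3.136, -0.008, -0.116]
force: [0.9, 0.8, -0.2]
grip_width: 0.0856
```

```bash
cat > fin.py <<'E'
from cups import *
D=dict(red=(.4968,.2165),green=(.5053,.4266),blue=(.501,.3219))
m=meas('scene');m2=meas('top');print(m,m2)
ok=all(c in m and np.hypot(m[c][0]-D[c][0],m[c][1]-D[c][1])<.016 for c in D)
print(ok)
if ok: print(bot.job_done())
E
python3 fin.py
```

```text
{'red': (0.4992, 0.2052, 0.0372, np.int32(319)), 'green': (0.5085, 0.4235, 0.034, np.int32(313)), 'blue': (0.5061, 0.3204, 0.0327, np.int32(189))} {'red': (0.4973, 0.2083, 0.0293, np.int32(103)), 'green': (0.5093, 0.4252, 0.0294, np.int32(93)), 'blue': (0.4986, 0.317, 0.0278, np.int32(52))}
True
the job is handed in; nothing more can be done
None
```

The job is done and handed in at about 49 s on the robot's clock; no verdict came back. All three cups were present. I held red, green and blue in turn on the plate, each at the bottom of its travel at about 20–24 N for more than 1 s. Each then went onto its own disc. I dipped the wand in red, green and blue and laid it back in its cradle.

**Last checks:**
- **Cups:** all stand upright. Red is about 8 mm off the centre of its disc (11 mm by the rougher scene camera), green about 4 mm and blue about 2 mm (up to 5 mm in the top and scene views). The limit is 20 mm, so I left red where it was.
- **Wand:** seated about 3 mm from its starting point, same direction, stem hanging.
- **Knock:** no cup was seen to be knocked aside.
- **Other parts:** the bystander parts look unmoved in the pictures, but I did not measure them again at the end.

**Force during red's press:** it briefly peaked at 76 N and the cup slid about 9 mm up in the fingers. It stayed upright, and the hold after that was steady.

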